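Shut the test box and throw its locking power switch

ROBOT

A 6-joint arm with a two-finger parallel gripper is mounted at the origin on a cart in front of the work surface, level with it; the furniture and walls round the work are solid. World frame = base frame: x ahead of the robot, y to its left, z up, the work surface at z = 0. Lengths are in mm, angles in rad, forces in N, time in s.
With the tool pointing down it reaches from about 350 to 775 mm from the base axis. Payload 7.3 kg.
Tool frame: the origin (TCP) lies at the very end of the fingers, on their centre line; the grasp point (between the pads) lies 19 mm behind it (bot.grip_point_offset is the distance from the TCP to the grasp point, in mm); z points along the fingers, y is the line along which they close (so a half turn about z gives the same grasp; the last joint's range is limited). The gripper opens to 92 mm and grips with 3 to 60 N. Pads are 19 mm wide; open, the fingers measure 130 mm over their backs; the gripper's body (75 mm by 190 mm) begins 47 mm behind the grasp point.
Start: joints at [1.156, 0.342, 1.524, -0, 1.275, -0.146], TCP at [139.411, 506.171, 226.741] pointing down, gripper open.
Joint ranges: [-2.53, 2.53], [-0.77, 2.02], [0.04, 2.7], [-1, 4.14], [0.28, 2.66], [-3.11, 3.11]. Speed limits (rad/s): [2.57, 2.57, 3.14, 3.14, 3.14, 3.14].

INTERFACE

Orientations are given as [roll, pitch, yaw] about the fixed x, y, z axes, in that order (R = Rz(yaw) Ry(pitch) Rx(roll)).
In Python, from plant import bot gives the robot as it stands. The module is installed in compiled form; this text tells all that it offers.
- The arm moves only by the shell command python3 -m jog 'ROWS' [OPENING]. ROWS is JSON, a list of rows, each a list of 6 numbers: the shift along the tool's x, y, z in mm, then the turn, a rotation vector about the tool's x, y, z in rad. In form: [[dx, dy, dz, rx, ry, rz], ...]. A call has 1 to 12 rows; each row shifts and turns the commanded pose from where the row before left it, along the tool's axes as they then stand; what a row does not reach is not made up. A row lasts 1/10 s, in which the tool goes at most 50 mm and 8.59 degrees, less where a joint would pass 70% of its speed; a pose out of reach is approached as far as the arm can. A call with a gripper value outside its range is refused whole. OPENING is the opening in per cent of the stroke, from 0 (shut) to 100 (fully open), set as the call begins (- or left out, the last holds). The fingers move at their own pace and stop on an object; the grip force is fixed at half the most. Time passes only in rows, so rows that do not move let the fingers close. It gives the time, the measured TCP pose, the force, the opening and the grip force at its end, in the units of the state.
- bot.get_obs(): the state, without advancing time (a new reading comes with each control period).
- bot.capture(name): name is "scene" or "top" or "wrist"; returns the picture (420x560x3 uint8, red, green, blue); there is no depth.
- bot.camera_model(name): a dict with "fx", "fy", "cx", "cy" (pixels), "position" and "orientation" of the camera in the world; the wrist camera has in their place "T_tool_cam" (4x4, takes a point from camera to tool coordinates, whose origin is the TCP and whose axes are the flange's). Camera axes: x right, y down, z forward; pixel columns grow to the right and rows downward; lengths in mm; the calibration is good to about 2 mm. A picture is of the moment at which its call begins: read the wrist's pose just before it. camera_model takes no time and is no camera call.
- bot.close_job(): hands the job in; it is judged then, once.
Trained networks look in the newest picture that a camera, given by its name, has taken for a name from the list of things; names that differ only in an ending like _2 or _b are one class to them, and where a whole thing is asked for, a point or a joint stands for the part that bears it (a point fixed in the world has none). Each returns a list of dicts, best first, with "p" (0 to 1); they miss things now and then, are a little off and sometimes report something else, mostly with a low value. They report only what shows in the picture. A call takes as long as a camera call. They do not tell look-alikes from the thing itself.
- bot.outline_of(target, camera): "mask" (420x560 bool, what is visible of it) and "pixel" ([column, row] in pixels, amid what is visible of it).
The state is a dict: "time": time; "joint_positions": joint angles; "dq": joint speeds; "tau": joint torques, N m; "tool_pos": TCP position; "tcp_rot": TCP orientation; "contact_force": force on the tool from outside, world axes, zero at the start; "moment": the same for the moment, N m; "grip_width": finger opening in mm; "finger_force": force on a finger pad.
Only numpy, scipy, OpenCV 4.12 (cv2) and the standard library are available. Lean on these libraries where they do the work, as an engineer would, in place of code of your own. Each camera call takes 0.05 s, during which the arm holds its last target. There are 200 camera calls.

TASK

Push the test box's open door shut until its sprung latch snaps in. Then switch the power on at the separate locking switch: pull the bat out along its own length to free it from its lock, flip it over to lean the other way, and let it drop home locked there. Leave the loose things round about where they stand.

Things in the scene. Friction and masses are not known exactly. Their poses are not given: they have to be found in the camera images.
- test_box: Fixed grey sheet-metal box, 155 deep (x) x 228 wide (y) x 126 mm high, vent slots on the roof. Origin: centre of the underside of its housing; -x is the front, towards the robot; z up. Its sides end in front at x = -85 mm, its roof at -70. A door with aluminium frame and clear window closes the front between the sides; shut, its outer face lies at x = -88 mm, a little proud of the sides.
- door (a joint): Door's opening angle, rad: 0 shut (stop), up to 1.7, clockwise from above. Upright hinge at x = -70, y = +95 mm of the box; leaf 190 wide, 18 thick, 12 to 116 mm above the bench; shut, its outer face is 18 mm in front (-x) of the hinge axis. Stays where left; moves freely (1 N) until the last 0.1 rad, where the latch adds some 5 to 8 N at the free edge.
- door_hinge (a point): Top corner of the door's outer face at its hinge end, 116 mm above the bench; it moves with the door.
- door_edge (a point): Top corner of the door's outer face at its free edge, 116 mm above the bench, 190 mm along the leaf from door_hinge. The line from door_hinge to here lies on the leaf's outer face.
- latch (a joint): How far the brass latch bolt in the door's free edge is pushed in, m: 0 out (8 mm shows), 0.0095 fully in. It is 22 mm high, near mid-height of the door. As the door shuts, its bevel rides on the steel strike lip at the box's -y side and it goes in 6 mm; below about 0.015 rad of door angle it snaps out behind the lip and holds the door.
- switch: Fixed grey locking switch on the bench, foot 110 (x) x 100 (y) mm, housing 66 mm high; on top stand two steel gate plates with a black-knobbed bat between them. Origin: centre of its underside; -x is the side towards the robot, z up. It stands left or right of the test box, the solder reel stand on the other side.
- toggle_pivot (a point): Point on the axis about which the bat flips, at the centre of the switch's top, 66 mm above the bench. The axis is the switch's y axis.
- toggle (a joint): Flip angle of the bat, rad: 0 = off, the bat leans 0.38 rad from vertical towards the switch's -x (towards the robot); 0.76 = on, it leans 0.38 rad towards +x (away). Range 0 to 0.76. Light friction; it stays where it is left.
- bat (a joint): How far the bat is pulled out along its length, m: 0 home (locked), 0.014 at its stop. A spring draws it home (4 N home, 8 N pulled out). At home a cross pin stands against the gate plates and blocks the flip (0.05 rad of play); pulled out 10 mm or more the pin passes over them. It drops home only at the ends of the flip.
- bat_grip (a point): Centre of the bat's black flat-sided knob, on the bat's axis, 80 mm from toggle_pivot with the bat home; moves with the bat. Knob 40 mm long along the bat, 18 mm across the switch's y (pinch here), 24 mm the other way; an 11 mm steel shaft runs below it. Gate plates and cross pin reach 40 mm from the pivot.
- solder_stand: Loose solder reel on a folded stand with a bow handle, 100x93x82 mm; origin under its centre. Leave alone.
- flux_tub: Loose white tub with a red cap, 50x50x56 mm, origin under its centre, behind and left of the work. Leave alone.
- tip_meter: Loose white hand meter standing upright, 31x47x122 mm, origin under its centre, behind and right of the work. Leave alone.
- cutters: Loose side cutters with red grips lying flat near the front edge of the bench, 56x122x12 mm, origin under their centre. Leave alone.
Mind the look-alikes: they are no part of the job. What is shaped like the switch but purple is not meant.

How it is judged:
By the outcome, as a careful person would: the job done as asked, in the order asked, and still so for the second after the job is handed in, with the robot touching nothing.
It also fails if it takes over 56 s, if anything falls off the work surface, if the arm or the gripper's body presses on something with over 40 N, if the wrist force passes 120 N, or if a joint passes its speed limit or range.

## Working session

There is one attempt and no reset: what is moved stays moved. The work goes in short steps, Python scripts to look and compute and a shell command to move; the robot and the scene stay as the last step left them, time stands still between calls to the robot, and variables do not carry over. Pictures are saved under pics/ and viewed, at most 10 in all, crops included, and the job is handed in when it is done.

```bash
mkdir -p pics
python3 - <<'E'
from plant import bot
import cv2,numpy as np
for c in ("scene","top"):
    im=bot.capture(c); cv2.imwrite(f"pics/{c}0.png",im[:,:,::-1])
    m=bot.camera_model(c); print(c,{k:np.round(v,3).tolist() for k,v in m.items()})
    for t in ("test_box","switch","door","bat_grip","solder_stand","toggle_pivot","door_hinge","door_edge"):
        try: print(t,[(np.round(d["p"],2),np.round(d["pixel"]).tolist(),int(d["mask"].sum())) for d in bot.outline_of(t,c)][:3])
        except Exception as e: print(t,e)
a=cv2.imread("pics/scene0.png");
o=bot.get_obs();print(o)
m=bot.camera_model("wrist");print(m)
E
```

```text
scene {'fx': 525.994, 'fy': 525.994, 'cx': 285.264, 'cy': 207.397, 'position': [-505.728, -420.487, 1175.968], 'orientation': [-2.299, -0.013, -1.067]}
test_box [(np.float64(0.75), [347.0, 218.0], 5428)]
switch [(np.float64(0.84), [136.0, 207.0], 1084), (np.float64(0.81), [191.0, 211.0], 1114), (np.float64(0.73), [372.0, 309.0], 1595)]
door [(np.float64(0.78), [330.0, 233.0], 1051)]
bat_grip [(np.float64(0.61), [165.0, 156.0], 128), (np.float64(0.6), [236.0, 220.0], 109), (np.float64(0.57), [370.0, 286.0], 82)]
solder_stand [(np.float64(0.84), [432.0, 291.0], 873), (np.float64(0.73), [329.0, 236.0], 1040)]
toggle_pivot [(np.float64(0.88), [195.0, 213.0], 1210), (np.float64(0.77), [173.0, 176.0], 959), (np.float64(0.75), [240.0, 237.0], 1304)]
door_hinge [(np.float64(0.69), [328.0, 232.0], 946)]
door_edge [(np.float64(0.83), [327.0, 236.0], 984), (np.float64(0.26), [450.0, 243.0], 566)]
top {'fx': 394.321, 'fy': 394.321, 'cx': 281.113, 'cy': 216.887, 'position': [333.222, 145.21, 1666.705], 'orientation': [-3.017, -0.008, -1.548]}
test_box [(np.float64(0.95), [323.0, 188.0], 2746)]
sw
[... 1069 characters left out ...]
ot': array([ 3.14146801e+00, -7.72288321e-06,  2.87279240e+00]), 'contact_force': array([-0.42640006,  0.07890672, -0.19094352]), 'moment': array([ 0.0515592 ,  0.02189247, -0.02185583]), 'finger_force': 0.0, 'grip_width': 91.96221587539138}
{'fx': 368.8751723727695, 'fy': 368.8751723727695, 'cx': 280.21538814965083, 'cy': 204.36296185386593, 'T_tool_cam': array([[-4.66827961e-04, -9.57149946e-01, -2.89592407e-01,
         7.82808534e+01],
       [ 9.99999890e-01, -4.32845543e-04, -1.81392260e-04,
        -2.07897230e+00],
       [ 4.82708086e-05, -2.89592460e-01,  9.57150043e-01,
        -1.57346591e+02],
       [ 0.00000000e+00,  0.00000000e+00,  0.00000000e+00,
         1.00000000e+00]])}
```

View pics/scene0.png

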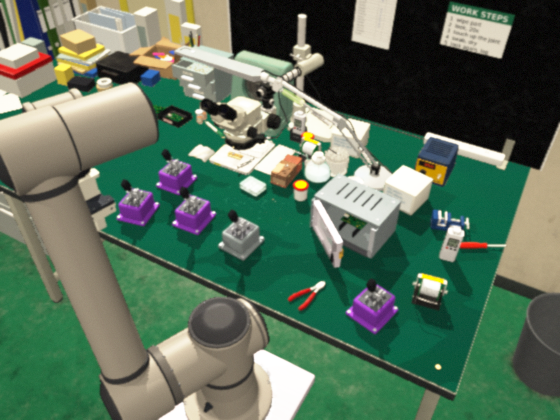

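View pics/top0.png

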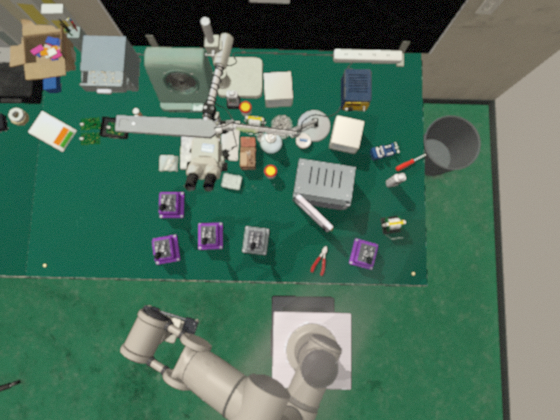

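The scene picture shows four purple look-alikes at (138,207), (176,175), (193,212) and (372,307). The only grey switch is at scene (240,237), top (256,240), left of the box, with the reel stand on the right as described. The door stands open at scene (327,233). I'll confirm in a crop.

Run:
```python
import cv2
a=cv2.imread("pics/scene0.png")[165:280,210:405]; cv2.imwrite("pics/c1.png",cv2.resize(a,None,fx=4,fy=4,interpolation=cv2.INTER_CUBIC))
a=cv2.imread("pics/top0.png")[150:265,235:370]; cv2.imwrite("pics/c2.png",cv2.resize(a,None,fx=5,fy=5,interpolation=cv2.INTER_CUBIC))
```

```text
(no output)
```

View pics/c1.png

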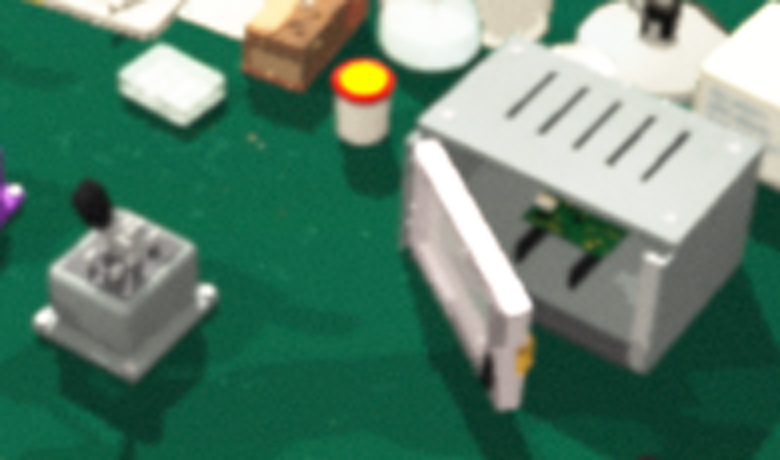

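View pics/c2.png

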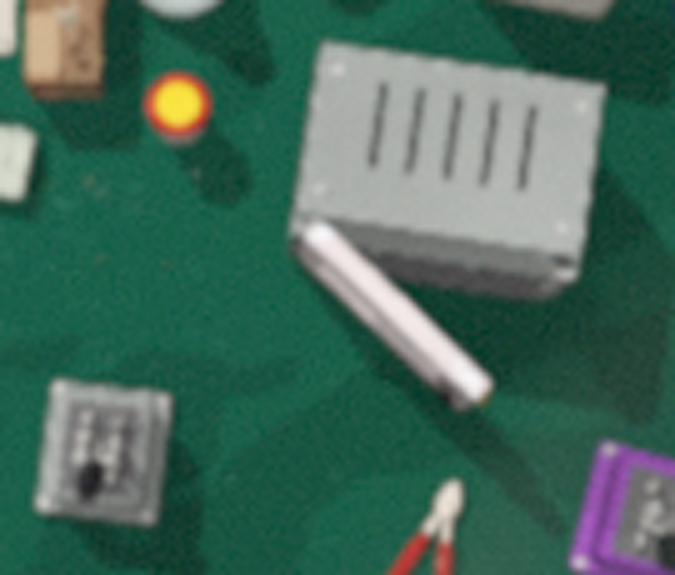

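The crops confirm it: the grey switch is at scene (240,237), with its knob at scene (233,216) and top (253,246). The door edge's top corner is near scene (334,244). I'll fit poses from these picked corners.

```bash
cat > h.py <<'E'
import numpy as np
from scipy.spatial.transform import Rotation as R
from scipy.optimize import least_squares
from plant import bot
def cam(c,tp=None,tr=None):
    m=bot.camera_model(c)
    if c=="wrist":
        T=np.array(m["T_tool_cam"]); A=R.from_euler("xyz",tr).as_matrix()
        return m,A@T[:3,:3],A@T[:3,3]+tp
    return m,R.from_euler("xyz",m["orientation"]).as_matrix(),np.array(m["position"])
def proj(C,P):
    m,A,p=C; q=(np.atleast_2d(P)-p)@A
    return np.c_[m["fx"]*q[:,0]/q[:,2]+m["cx"],m["fy"]*q[:,1]/q[:,2]+m["cy"]]
def place(v,P):  # x,y,yaw
    c,s=np.cos(v[2]),np.sin(v[2]); P=np.atleast_2d(P)
    return np.c_[v[0]+c*P[:,0]-s*P[:,1],v[1]+s*P[:,0]+c*P[:,1],P[:,2]]
def fit(obs,v0): # obs: list of (C, P local, pix)
    f=lambda v:np.concatenate([(proj(C,place(v,P))-px).ravel() for C,P,px in obs])
    r=least_squares(f,v0,loss="soft_l1"); return r.x,f(r.x).reshape(-1,2)
E
python3 - <<'E'
from h import *
S,T=cam("scene"),cam("top")
cs=lambda a:np.array(a)/4+[210,165]
ct=lambda a:np.array(a)/5+[235,150]
rf=[[70,114,126],[70,-114,126],[-70,114,126],[-70,-114,126]]
b,e=fit([(T,rf,ct([[322,43],[606,87],[298,212],[581,258]])),(S,rf,cs([[520,40],[760,140],[420,118],[672,245]]))],[500,0,0])
print("box",b.round(3),e.round(1).tolist())
ft=[[55,50,6],[55,-50,6],[-55,-50,6],[-55,50,6]]
fs=[[-55,50,3],[-55,-50,3],[55,-50,3]]
s,e=fit([(T,ft,ct([[57,382],[170,395],[152,525],[38,512]])),(S,fs,cs([[42,322],[133,378],[212,296]]))],[400,200,0])
print("sw",s.round(3),e.round(1).tolist())
g=[[-80*np.sin(.38),0,66+80*np.cos(.38)]]
print("knob pred",proj(S,place(s,g)),"seen",cs([92,203]),proj(T,place(s,g)),ct([90,478]),place(s,g).round(1))
def door(a):
    # hinge axis at (-70,95); closed leaf along -y, outer face -18 x ; clockwise opening
    r=R.from_euler("z",-a).as_matrix(); 
    P=np.array([[-18,0,116],[-18,-190,116],[0,-190,116]])@r.T+[-70,95,0]
    return place(b,P)
obs=cs([[497,317],[530,302]])
f=lambda a:(proj(S,door(a[0])[1:])-obs).ravel()
r=least_squares(f,[.6]);print("door",r.x,r.fun.round(1),door(r.x[0]).round(1).tolist())
print(ct([[455,395],[490,383]]),proj(T,door(r.x[0])[1:]))
E
```

```text
box [679.674 -35.043   6.14 ] [[0.5, -0.3], [-0.1, 0.2], [-0.3, -0.2], [-0.1, 0.0], [-1.5, -2.2], [1.4, 1.1], [-1.1, 0.3], [0.7, -0.1]]
sw [ 4.40268e+02  2.41535e+02 -9.60000e-02] [[-0.7, -0.5], [0.2, -0.3], [0.6, -0.4], [-0.3, -0.6], [-3.3, 1.0], [-0.4, 0.8], [1.4, 0.0]]
knob pred [[232.61749679 215.5680925 ]] seen [233.   215.75] [[252.91701241 245.50353075]] [253.  245.6] [[410.7 244.4 140.3]]
door [0.62892027] [ 1.2 -0.9 -1.1  1.6] [[611.0, 81.5, 116.0], [478.5, -54.6, 116.0], [491.4, -67.2, 116.0]]
[[326.  229. ]
 [333.  226.6]] [[329.55062639 230.41263872]
 [332.74725208 227.23741248]]
```

```bash
R='[-30,-33,0,0,0,-0.0104]'; python3 -m jog '[[-30,-33,0,0,0,-0.0104],[-30,-33,0,0,0,-0.0104],[-30,-33,0,0,0,-0.0104],[-30,-33,0,0,0,-0.0104],[-30,-33,0,0,0,-0.0104],[-30,-33,0,0,0,-0.0104],[-30,-33,0,0,0,-0.0104],[-30,-33,0,0,0,-0.0104],[-30,-33,0,0,0,-0.0104],[-30,-33,0,0,0,-0.0104],[-30,-33,0,0,0,-0.0104],[-30,-33,0,0,0,-0.0104]]' 0
```

```text
time: 2.1
tool_pos: [408.8, 41.9, 227.0]
tcp_rot: [3.141, 0.001, 2.998]
contact_force: [0.7, 1.1, 0.1]
grip_width: 2.4
finger_force: 0.0
```

```bash
python3 -m jog '[[0,0,0,0,0,0],[0,0,0,0,0,0]]'
python3 - <<'E'
from h import *
import cv2
o=bot.get_obs();im=bot.capture("wrist")[:,:,::-1].copy()
W=cam("wrist",o["tool_pos"],o["tcp_rot"]);b=[679.7,-35,6.14]
for a,c in((.58,(255,0,0)),(.63,(0,0,255)),(.68,(0,255,255))):
    r=R.from_euler("z",-a).as_matrix()
    P=place(b,np.array([[-18,0,116],[-18,-190,116],[0,-190,116]])@r.T+[-70,95,0])
    cv2.polylines(im,[proj(W,P).astype(int)],False,c,1)
cv2.imwrite("pics/w1.png",im);print(o["tool_pos"])
E
```

```text
time: 2.3
tool_pos: [408.0, 43.1, 226.5]
tcp_rot: [3.141, -0.001, 2.995]
contact_force: [0.1, -1.3, 0.1]
grip_width: 0.2
finger_force: 0.0
[408.02321618  43.10400196 226.4710001 ]
```

View pics/w1.png

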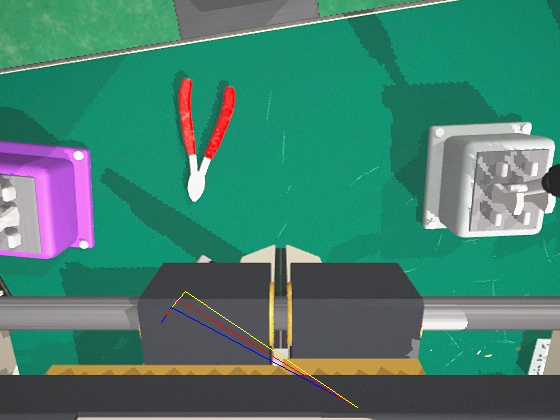

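The wrist view looks back towards the robot (cutters at (205,140), grey switch at (495,180)). The gripper hides the door, so I'll go by the scene fit.

```bash
python3 -m jog '[[-38,-15,0,0,0,0],[-37,-15,0,0,0,0],[0,0,37,0,0,0],[0,0,37,0,0,0],[0,0,37,0,0,0],[0,0,36,0,0,0],[0,0,0,0,0,0]]'
python3 - <<'E'
from h import *
b=np.array([679.7,-35,-.143]);o=bot.get_obs();p=o["tool_pos"]
A=R.from_euler("xyz",o["tcp_rot"]).as_matrix()
prev=p
for a in (.63,.5,.4,.3,.2,.15,.1,.05,.0):
    r=R.from_euler("z",-a).as_matrix()
    h=9.5*np.cos(a)+19*np.sin(a)
    q=place(b,np.array([[-18-h,-150,80]])@r.T+[-70,95,0])[0]
    print(a,q.round(1),((q-prev)@A).round(1),((q-p)@A).round(1)); prev=q
E
```

```text
time: 3.05
tool_pos: [474.3, 5.3, 76.3]
tcp_rot: [3.141, -0.009, 3.0]
contact_force: [0.4, -0.4, 0.5]
grip_width: 0.4
finger_force: 0.0
0.63 [492.8 -12.6  80. ] [-20.8 -15.1  -3.9] [-20.8 -15.1  -3.9]
0.5 [505.6 -29.8  80. ] [-15.1 -15.2  -0.1] [-35.9 -30.3  -4. ]
0.4 [517.2 -41.8  80. ] [-13.1 -10.2  -0.1] [-49.1 -40.5  -4.1]
0.3 [530.1 -52.5  80. ] [-14.3  -8.8  -0.1] [-63.4 -49.3  -4.3]
0.2 [544.2 -61.8  80. ] [-15.3  -7.2  -0.1] [-78.7 -56.6  -4.4]
0.15 [551.7 -65.9  80. ] [-8.  -3.  -0.1] [-86.6 -59.5  -4.5]
0.1 [559.4 -69.5  80. ] [-8.1 -2.5 -0.1] [-94.7 -62.1  -4.6]
0.05 [567.3 -72.8  80. ] [-8.3 -2.1 -0.1] [-103.   -64.1   -4.6]
0.0 [575.4 -75.5  80. ] [-8.4 -1.6 -0.1] [-111.4  -65.8   -4.7]
```

```bash
python3 -m jog '[[-10,-8,-4,0,0,0],[-10,-8,0,0,0,0],[-8,-7,0,0,0,0],[-8,-7,0,0,0,0],[-7,-5,0,0,0,0],[-6,-5,0,0,0,0],[-7,-5,0,0,0,0],[-7,-4,0,0,0,0],[-8,-4,0,0,0,0],[-8,-3,0,0,0,0],[-8,-3,0,0,0,0]]'; python3 -m jog '[[-4,-1.5,0,0,0,0],[-4,-1,0,0,0,0],[-4,-1,0,0,0,0],[-4,-1,0,0,0,0],[-4,-1,0,0,0,0],[0,0,0,0,0,0]]'
python3 - <<'E'
from h import *
import cv2
im=bot.capture("scene")[:,:,::-1][150:290,210:410];cv2.imwrite("pics/d1.png",cv2.resize(im,None,fx=4,fy=4,interpolation=2))
E
```

```text
time: 4.15
tool_pos: [556.2, -67.9, 83.7]
tcp_rot: [3.141, -0.0, 2.998]
contact_force: [-0.2, 0.3, -0.1]
grip_width: 0.5
finger_force: 0.2
time: 4.75
tool_pos: [574.6, -75.7, 83.8]
tcp_rot: [3.141, -0.0, 2.998]
contact_force: [1.2, 0.6, 0.1]
grip_width: 0.2
finger_force: 0.0
```

View pics/d1.png

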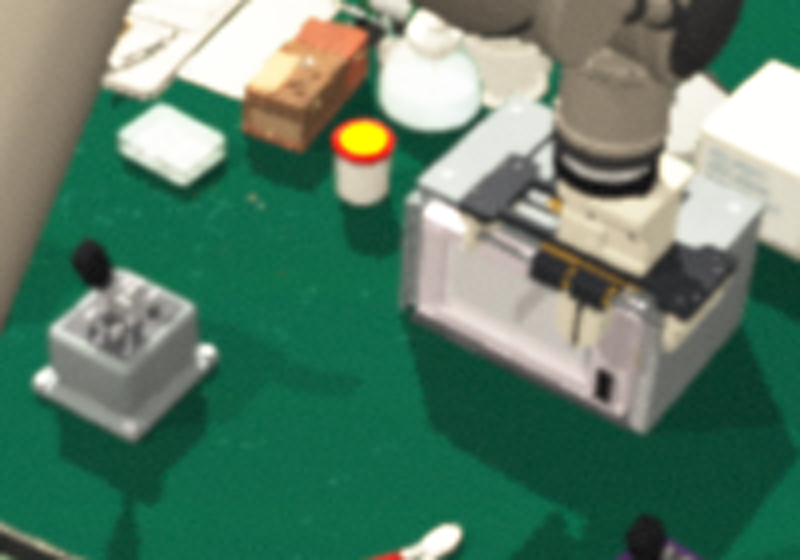

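The door is nearly shut, with the leaf almost flush at crop (530,290). The force is still low, so I'll keep pushing gently.

```bash
for i in 1; do python3 -m jog '[[-2,0,0,0,0,0],[-2,0,0,0,0,0],[0,0,0,0,0,0]]'; done; python3 -m jog '[[-1.5,0,0,0,0,0],[0,0,0,0,0,0]]'; python3 -m jog '[[-1.5,0,0,0,0,0],[0,0,0,0,0,0]]'
```

```text
time: 5.1
tool_pos: [578.3, -76.6, 83.6]
tcp_rot: [-3.142, -0.001, 2.998]
contact_force: [-2.3, -0.0, 2.0]
grip_width: 0.6
finger_force: 1.4
time: 5.3
tool_pos: [578.3, -76.6, 83.6]
tcp_rot: [-3.142, -0.004, 2.998]
contact_force: [-8.5, 0.2, 5.5]
grip_width: 0.6
finger_force: 4.2
time: 5.5
tool_pos: [578.3, -76.6, 83.7]
tcp_rot: [-3.142, -0.007, 2.998]
contact_force: [-15.1, -0.3, 9.6]
grip_width: 0.5
finger_force: 7.1
```

```bash
python3 -m jog '[[-1.5,0,0,0,0,0],[-1.5,0,0,0,0,0],[0,0,0,0,0,0]]'; python3 -m jog '[[4,0,0,0,0,0],[6,0,0,0,0,0],[20,0,0,0,0,0],[30,0,-20,0,0,0],[0,30,-40,0,0,0],[0,40,-40,0,0,0],[0,40,-40,0,0,0],[0,40,0,0,0,0],[0,45,0,0,0,0],[0,45,0,0,0,0],[0,0,0,0,0,0]]' 100
python3 - <<'E'
from h import *
import cv2
im=bot.capture("scene")[:,:,::-1][160:275,210:405];cv2.imwrite("pics/d2.png",cv2.resize(im,None,fx=4,fy=4,interpolation=2))
S=cam("scene");b=[679.7,-35,-.143]
for a in (0,.02,.05,.1):
    r=R.from_euler("z",-a).as_matrix()
    P=place(b,np.array([[-18,-190,116],[0,-190,116]])@r.T+[-70,95,0])
    print(a,((proj(S,P)-[210,160])*4).round().tolist())
print(proj(S,place(b,[[-85,-114,126]]))-[210,160])
E
```

```text
time: 5.8
tool_pos: [578.2, -76.6, 83.6]
tcp_rot: [-3.142, -0.014, 2.998]
contact_force: [-25.1, 0.6, 17.6]
grip_width: 0.2
finger_force: 12.9
time: 6.9
tool_pos: [558.6, 164.8, 214.4]
tcp_rot: [3.139, 0.001, 3.003]
contact_force: [0.7, -0.9, -0.0]
grip_width: 84.0
finger_force: 0.0
0 [[638.0, 277.0], [650.0, 264.0]]
0.02 [[635.0, 280.0], [647.0, 266.0]]
0.05 [[630.0, 284.0], [643.0, 271.0]]
0.1 [[621.0, 290.0], [636.0, 277.0]]
[[166.09155557  69.01894067]]
```

View pics/d2.png

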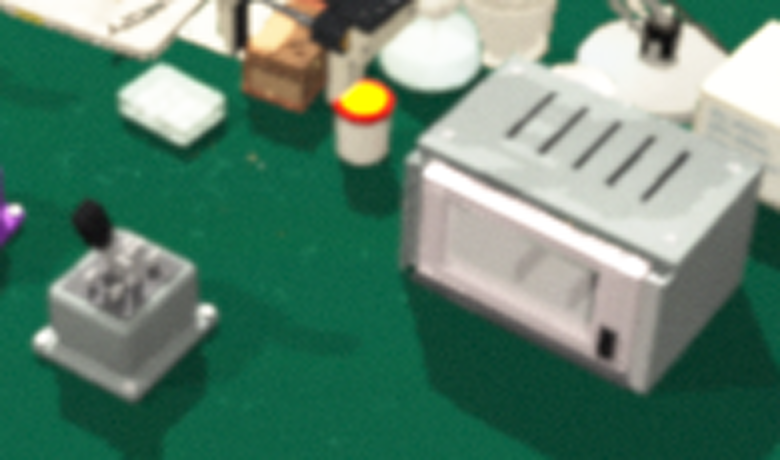

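The picture shows the door flush in the frame, its edge at crop (645,270) as predicted for 0 rad. It stopped hard against 25 N. Next is the switch: go above the bat and tilt along it.

```bash
python3 -m jog '[[45,14,0,0,0,-0.011],[45,14,0,0,0,-0.011],[45,14,0,0,0,-0.011],[45,14,0,0,0,-0.011],[0,0,6,0,-0.127,0],[0,0,6,0,-0.127,0],[0,0,5,0,-0.126,0],[0,0,0,0,0,0],[0,0,0,0,0,0]]' 100
python3 - <<'E'
from h import *
import cv2
o=bot.get_obs();im=bot.capture("wrist")[:,:,::-1].copy()
W=cam("wrist",o["tool_pos"],o["tcp_rot"]);s=[440.3,241.5,-.096]
u=np.array([-np.sin(.38),0,np.cos(.38)]);pv=np.array([0,0,66])
P=place(s,np.array([pv,pv+60*u,pv+80*u,pv+100*u]))
px=proj(W,P);print(px.round(),o["joint_positions"].round(2),o["tool_pos"],o["tcp_rot"])
for d in bot.outline_of("bat_grip","wrist")[:2]:
    print(d["p"],d["pixel"]);im[cv2.Canny(d["mask"].astype(np.uint8)*255,50,100)>0]=(255,0,255)
for q in px: cv2.circle(im,tuple(int(v) for v in q),3,(0,255,0),1)
cv2.imwrite("pics/w2.png",im)
g=pv+61*u
A=R.from_euler("xyz",o["tcp_rot"]).as_matrix()
sx=np.cos(s[2]);X=np.array([np.cos(s[2]),np.sin(s[2]),0]);z=np.sin(.38)*X+[0,0,-np.cos(.38)];y=np.array([-np.sin(s[2]),np.cos(s[2]),0]);x=np.cross(y,z)
print("to grasp",((place(s,g)[0]-o["tool_pos"])@A).round(1),R.from_matrix(A.T@np.c_[x,y,z]).as_rotvec().round(3))
E
```

```text
time: 7.85
tool_pos: [389.0, 237.6, 198.2]
tcp_rot: [3.142, 0.379, 3.042]
contact_force: [0.7, 1.0, 0.1]
grip_width: 91.8
finger_force: 0.0
[[294. 189.]
 [297. 211.]
 [298. 221.]
 [299. 232.]] [ 0.53  0.11  1.99 -0.32  0.76 -0.73] [388.97809414 237.55743273 198.15708434] [3.14150413 0.3786051  3.04196476]
0.72 [297.4, 220.8]
0.63 [545.0, 196.3]
to grasp [ 1.8  8.9 80.5] [-0.001 -0.001 -0.003]
```

View pics/w2.png

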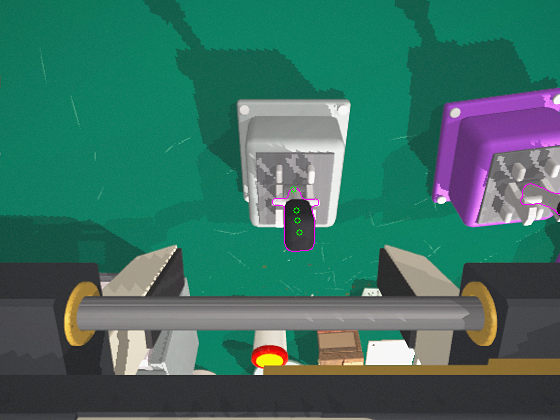

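The wrist picture shows the grey switch's knob at (300,224) outlined, its axis within 2 px of the fit, and the fingers clear on both sides. Go down along the bat and grip.

```bash
python3 -m jog '[[1,5,10,0,0,0],[1,5,10,0,0,0],[0,0,20,0,0,0],[0,0,20,0,0,0],[0,0,12,0,0,0],[0,0,8,0,0,0],[0,0,0,0,0,0],[0,0,0,0,0,0]]' && python3 -m jog '[[0,0,0,0,0,0],[0,0,0,0,0,0],[0,0,0,0,0,0],[0,0,0,0,0,0],[0,0,0,0,0,0],[0,0,0,0,0,0],[0,0,0,0,0,0],[0,0,0,0,0,0],[0,0,0,0,0,0],[0,0,0,0,0,0]]' 0
```

```text
time: 8.75
tool_pos: [417.7, 245.0, 122.4]
tcp_rot: [-3.141, 0.38, 3.041]
contact_force: [-0.5, 0.3, -0.0]
grip_width: 91.5
finger_force: 0.0
time: 9.75
tool_pos: [417.8, 245.6, 122.8]
tcp_rot: [3.14, 0.381, 3.041]
contact_force: [-0.4, 7.0, -2.4]
grip_width: 17.9
finger_force: 30.0
```

```bash
python3 -m jog '[[0,1,-3,0,0,0],[0,0.5,-3,0,0,0],[0,0,-3,0,0,0],[0,0,-3,0,0,0],[0,0,-1,0,0,0],[0,0,0,0,0,0],[0,0,0,0,0,0]]'
```

```text
time: 10.45
tool_pos: [412.8, 246.6, 134.6]
tcp_rot: [-3.141, 0.38, 3.042]
contact_force: [5.1, -2.4, -5.9]
grip_width: 17.5
finger_force: 30.0
```

```bash
python3 -m jog '[[-5.6,0,0.2,0,0.076,0],[-5.6,0,0.2,0,0.076,0],[-5.6,0,0.2,0,0.076,0],[-5.6,0,0.2,0,0.076,0],[-5.6,0,0.2,0,0.076,0],[0,0,0,0,0,0]]'
```

```text
time: 11.05
tool_pos: [440.4, 243.9, 138.9]
tcp_rot: [-3.141, -0.004, 3.04]
contact_force: [-0.0, 1.2, -8.0]
grip_width: 18.1
finger_force: 30.0
```

```bash
python3 -m jog '[[-5.6,0,0,0,0.076,0],[-5.6,0,0,0,0.076,0],[-5.6,0,0,0,0.076,0],[-5.6,0,0.2,0,0.076,0],[-5.6,0,0.2,0,0.076,0],[-1,0,0,0,0.01,0],[0,0,0,0,0,0]]'
```

```text
time: 11.75
tool_pos: [466.9, 241.4, 133.7]
tcp_rot: [-3.139, -0.391, 3.041]
contact_force: [-4.7, -1.5, -7.6]
grip_width: 17.5
finger_force: 30.0
```

```bash
python3 -m jog '[[-1.5,0,0,0,0,0],[0,0,0,0,0,0]]'; python3 -m jog '[[0,0,3,0,0,0],[0,0,3,0,0,0],[0,0,3,0,0,0],[0,0,3,0,0,0],[0,0,1,0,0,0],[0,0,0,0,0,0]]'
```

```text
time: 11.95
tool_pos: [467.4, 241.3, 134.3]
tcp_rot: [-3.14, -0.392, 3.042]
contact_force: [-6.9, -0.9, -5.1]
grip_width: 17.8
finger_force: 30.0
time: 12.55
tool_pos: [464.0, 241.7, 125.0]
tcp_rot: [-3.141, -0.387, 3.042]
contact_force: [-3.7, -3.9, 10.3]
grip_width: 17.9
finger_force: 30.0
```

```bash
python3 -m jog '[[0,0,-2,0,0,0],[0,0,-1,0,0,0],[0,0,0,0,0,0]]'; python3 -m jog '[[0,0,0,0,0,0],[0,0,0,0,0,0],[0,0,0,0,0,0],[0,0,0,0,0,0],[0,0,0,0,0,0],[0,0,0,0,0,0]]' 100; python3 -m jog '[[0,0,-20,0,0,0],[0,0,-30,0,0,0],[0,0,-30,0,0,0],[0,0,0,0,0,0],[0,0,0,0,0,0]]'
python3 - <<'E'
from h import *
import cv2
o=bot.get_obs();im=bot.capture("wrist")[:,:,::-1].copy()
W=cam("wrist",o["tool_pos"],o["tcp_rot"]);s=[440.3,241.5,-.096]
pv=np.array([0,0,66])
for a,e,c in((.38,0,(0,255,0)),(.33,0,(0,255,255)),(.38,10,(0,0,255))):
    u=np.array([np.sin(a),0,np.cos(a)])
    P=place(s,np.array([pv,pv+(60+e)*u,pv+(80+e)*u,pv+(100+e)*u]));px=proj(W,P);print(a,e,px.round().tolist())
    for q in px[1:]: cv2.circle(im,tuple(int(v) for v in q),2,c,1)
d=bot.outline_of("bat_grip","wrist")[0];print(d["p"],d["pixel"])
w=im[60:360,120:460];sc=bot.capture("scene")[:,:,::-1][190:265,210:270]
w=cv2.resize(w,(450,397));sc=cv2.resize(sc,(318,397),interpolation=2)
cv2.imwrite("pics/w3.png",np.hstack([w,sc]))
S=cam("scene")
for a,e in((.38,0),(.38,3),(.38,12)):
    print(((proj(S,place(s,(pv+np.array([np.sin(a),0,np.cos(a)])*(80+e))))-[210,190])*5.3).round())
print([(d["p"],((np.array(d["pixel"])-[210,190])*5.3).round()) for d in bot.outline_of("bat_grip","scene")])
E
```

```text
time: 12.85
tool_pos: [464.3, 241.7, 125.9]
tcp_rot: [-3.14, -0.389, 3.042]
contact_force: [-5.0, -2.5, -3.3]
grip_width: 17.9
finger_force: 30.0
time: 13.45
tool_pos: [466.0, 241.6, 125.2]
tcp_rot: [3.141, -0.39, 3.042]
contact_force: [-0.5, -0.2, -0.1]
grip_width: 61.5
finger_force: 0.0
time: 13.95
tool_pos: [496.3, 238.5, 199.2]
tcp_rot: [3.141, -0.389, 3.041]
contact_force: [-0.1, 0.2, -0.2]
grip_width: 91.6
finger_force: 0.0
0.38 0 [[279.0, 188.0], [279.0, 209.0], [279.0, 218.0], [279.0, 229.0]]
0.33 0 [[279.0, 188.0], [279.0, 205.0], [279.0, 212.0], [279.0, 221.0]]
0.38 10 [[279.0, 188.0], [279.0, 213.0], [279.0, 223.0], [279.0, 235.0]]
0.94 [280.0, 217.6]
[[186.  77.]]
[[187.  72.]]
[[190.  58.]]
[(0.65, array([-443.,   -8.])), (0.63, array([-146.,   19.])), (0.5, array([188., 102.])), (0.44, array([868., 514.]))]
```

View pics/w3.png

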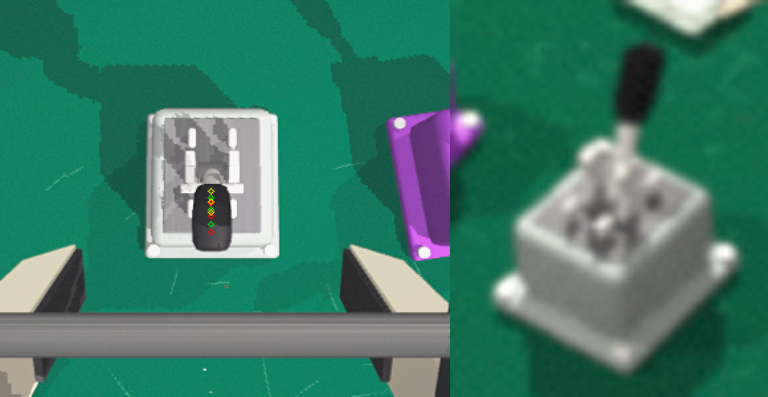

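The knob now leans away from the robot (right panel (638,83), home predicted near (636,77)). I'll check numerically that it's home against the first picture.

Run:
```python
from h import *
import cv2
S=cam("scene");s=[440.3,241.5,-.096];pv=np.array([0,0,66])
a=cv2.imread("pics/scene0.png");n=bot.capture("scene")[:,:,::-1].copy();cv2.imwrite("pics/scene_end.png",n)
for im,sg in((a,-1),(n,1)):
    u=np.array([sg*np.sin(.38),0,np.cos(.38)])
    L=proj(S,place(s,np.array([pv+60*u,pv+80*u,pv+100*u])))
    c=L[1].astype(int);w=im[c[1]-14:c[1]+15,c[0]-9:c[0]+10].max(2)
    k,l,st,ce=cv2.connectedComponentsWithStats((w<60).astype(np.uint8))
    i=1+st[1:,4].argmax();print("pred",L.round(1).tolist(),"seen",(ce[i]+c-[9,14]).round(2),st[i],"per mm",((L[2]-L[0])/40).round(3))
```

```text
pred [[234.6, 218.8], [232.6, 215.6], [230.7, 212.2]] seen [232.56 215.67] [ 5  9 10 12 82] per mm [-0.097 -0.165]
pred [[243.9, 210.5], [245.1, 204.5], [246.4, 198.4]] seen [245.1  205.18] [ 5  8  9 15 97] per mm [ 0.064 -0.302]
```

The bat is home: the knob is at row 205.2 against 204.5 predicted, where 12 mm out would be 200.9. Back off and hand in.

```bash
python3 -m jog '[[0,0,-30,0,0,0],[0,0,-30,0,0,0],[0,0,0,0,0,0],[0,0,0,0,0,0]]'; python3 -c "
from plant import bot
print(bot.close_job())"
```

```text
time: 14.6
tool_pos: [518.8, 236.3, 254.3]
tcp_rot: [3.142, -0.39, 3.042]
contact_force: [-0.3, 0.5, -0.2]
grip_width: 91.7
finger_force: 0.0
the job is handed in; nothing more can be done
None
```

The job is handed in at 14.6 s: the door is pushed shut (it stopped hard at 25 N and looks flush; I could not see the latch itself), and the grey switch's bat is flipped to on and measures home in the camera picture.

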